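# Tip the crayons from the tidy-up scoop into the narrow crayon jar

### The arm

A 7-joint arm with a two-finger parallel gripper is mounted at the origin on the work surface. World frame = base frame: x ahead of the robot, y to its left, z up, the work surface at z = 0. Lengths are in m, angles in rad, forces in N, time in s.
With the tool pointing down it reaches from about 0.4 to 0.925 m from the base axis. Payload 4.1 kg.
Tool frame: the origin (TCP) lies between the finger pads; the fingertips stand 11 mm ahead of it and the grasp point (between the pads) lies 8 mm behind it; x points along the fingers, y is the direction in which the jaws open and shut, and the axes are right-handed (so a half turn about x gives the same grasp; the last joint's range is limited). The gripper opens to 85 mm and grips with 20 to 120 N. Pads are 22 mm wide; open, the fingers measure 114 mm over their backs; the gripper's body (76 mm by 85 mm) begins 54 mm behind the grasp point. The pads swing forward as they close: fully open they stand 13 mm farther back than shut.
Start: joints at [-1.275, 0.398, 0.045, 1.537, -0.019, 1.207, -0.051], TCP at [0.25, 0.6, 0.242] pointing down, gripper open.
Joint ranges: [-2.82, 2.82], [-0.49, 2.23], [-1.37, 1.46], [0, 2.46], [-1.36, 4.5], [0.23, 2], [-2.94, 2.94]. Speed limits (rad/s): [2.57, 2.57, 3.14, 3.14, 3.14, 3.14, 3.14].

### API

Orientations are given as a unit quaternion [w, x, y, z].
In Python, from bench import env, optics gives the robot as it stands.
- The arm moves only by the tool step_arm, never from a script. Its argument "steps" is a list of rows, each an object with "slide": the shift along the tool's x, y, z scaled (see below), a list of three; "twist": the turn, a rotation vector about the tool's x, y, z scaled (see below), a list of three. In form: [{"slide": [dx, dy, dz], "twist": [ax, ay, az]}, ...]. A call has 1 to 12 rows; each row shifts and turns the commanded pose from where the row before left it, along the tool's axes as they then stand; what a row does not reach is not made up. The controller multiplies each number of a shift by 3 cm and each number of a turn by 0.15 rad. A row lasts 1/8 s, in which the tool goes at most 62.5 mm and 10.7 degrees, less where a joint would pass 70% of its speed; a pose out of reach is approached as far as the arm can. A call with a number of a shift or a turn outside -1 to 1 is refused whole. A call with a gripper value outside its range is refused whole. "hand" is the opening, from 0 (shut) to 1 (fully open), set as the call begins (left out, the last holds). The fingers move at their own pace and stop on an object; the grip force is fixed at half the most. Time passes only in rows, so rows that do not move let the fingers close. It gives the time, the measured TCP pose, the force and the opening at its end, in the units of the state.
- env.observe(): the state, without advancing time (a new reading comes with each control period).
- optics.camera(name): name is "scene" or "side" or "wrist"; returns a dict with "pixels" (420x560x3 uint8, red, green, blue), "K" (3x3 intrinsics, pixels), "extrinsics" (4x4, takes a point from world to camera coordinates); the wrist camera has in their place "mount" (4x4, takes a point from camera to tool coordinates, whose origin is the TCP and whose axes are the tool frame's). Camera axes: x right, y up, looking along -z (the intrinsics and any distortion apply to the point x, -y, -z); pixel columns grow to the right and rows downward; lengths in m; the calibration is good to about 2 mm. A picture is of the moment at which its call begins: read the wrist's pose just before it. There is no depth.
- env.hand_in(): hands the job in, once; it reports no verdict.
The state is a dict: "clock": time; "qpos": joint angles; "qd": joint speeds; "joint_efforts": joint torques, N m; "position": TCP position; "tool_rot": TCP orientation; "ft_force": force on the tool from outside, world axes, zero at the start; "moment": the same for the moment, N m; "width": finger opening in m.
Only numpy, scipy, OpenCV 4.12 (cv2) and the standard library are available. Lean on these libraries where they do the work, as an engineer would, in place of code of your own. Each camera call takes 0.05 s, during which the arm holds its last target. There are 200 camera calls.

### The job

Tidy the crayons away: pick up the white scoop with the four crayons in it, bring its spout right over the mouth of the blue jar and tip it so that all four crayons slide into the jar, holding it there until the last one is in. Then lay the empty scoop flat on the blue mat again. The jar must stay standing where it is, and everything else on the desk is to be left alone.

Things in the scene. Friction and masses are not known exactly. Their poses are not given: they have to be found in the camera images.
- scoop: white open-fronted plastic scoop, 110 g: a straight trough 154 mm long, 48 mm wide outside, 40 mm inside, floor and walls 4 mm, plus a stub handle behind. Origin: middle of the trough's underside; x to the open spout (floor ends at x = +77 mm), z up. Side walls are 38 mm high from x = -77 to +35 mm; grip from above across their outsides. Starts on the mat, spout to the robot's left give or take 45 degrees
- scoop_lip (a point): middle of the scoop's pouring edge: upper side of its floor at the spout, 77 mm ahead of its origin and 4 mm above its underside; here the sloping side walls are 14 mm high. At the other end a wall closes the trough and the stub handle, 22 mm wide and 16 mm thick, runs from x = -77 to -131 mm, its middle 24 mm above the underside
- crayon_red: chunky red wax crayon, 70 mm long, 16 mm diameter, 15 g; starts lying lengthwise in the scoop, near the spout. Origin at its middle, on its axis; x along it to the pointed end. Slippery: it stays put in a level scoop and slides once that is tipped past some 13 to 20 degrees
- crayon_blue: chunky blue wax crayon, 70 mm long, 16 mm diameter, 15 g; starts lying lengthwise in the scoop, near the spout. Origin at its middle, on its axis; x along it to the pointed end. Slippery: it stays put in a level scoop and slides once that is tipped past some 13 to 20 degrees
- crayon_green: chunky green wax crayon, 70 mm long, 16 mm diameter, 15 g; starts lying lengthwise in the scoop, at the rear. Origin at its middle, on its axis; x along it to the pointed end. Slippery: it stays put in a level scoop and slides once that is tipped past some 13 to 20 degrees
- crayon_orange: chunky orange wax crayon, 70 mm long, 16 mm diameter, 15 g; starts lying lengthwise in the scoop, at the rear. Origin at its middle, on its axis; x along it to the pointed end. Slippery: it stays put in a level scoop and slides once that is tipped past some 13 to 20 degrees
- jar: blue glazed crayon jar with a narrow neck, open at the top, standing loose on the desk: 100 mm high, belly 94 mm in diameter up to 66 mm, then narrowing to a neck 66 mm outside and 58 mm inside, wall 4 mm, inner floor 5 mm up; 0.5 kg. Origin at the centre of its underside, z up. It and the mug and the glue tub trade places between starts
- jar_mouth (a point): centre of the jar's mouth, level with its rim, 100 mm above its underside
- mat: blue mat 210 x 290 mm, 3 mm thick, fixed to the desk; origin at the centre of its underside, x along the 210 mm side, y along the 290 mm side. The scoop starts on it
- mug: yellow plastic mug, 76 mm across, 85 mm high, handle at its +y side, loose; bystander. Origin at the centre of its underside
- glue_tub: white glue tub with a green band and a red lid, 76 mm across, 80 mm high, loose; bystander. Origin at the centre of its underside
- caterpillar: green and blue toy caterpillar on red wheels, about 175 mm long, 90 mm high; bystander
- toy_keyboard: blue toy keyboard, 130 x 220 x 33 mm; bystander
- toy_drum: white toy with a yellow dome button, 120 x 150 x 63 mm; bystander

How it is judged:
By the outcome, as a careful person would: the job done as asked, in the order asked, and still so for the second after the job is handed in, with the robot touching nothing.
It also fails if it takes over 54 s, if anything falls off the work surface, if the arm or the gripper's body presses on something with over 40 N, if the wrist force passes 120 N, or if a joint passes its speed limit or range.

## Working session

There is one attempt and no reset: what is moved stays moved. The work goes in short steps, Python scripts to look and compute and a tool call to move; the robot and the scene stay as the last step left them, time stands still between calls to the robot, and variables do not carry over. Pictures are saved under pics/ and viewed, about 8 in all and at most 12, crops included, and the job is handed in when it is done.

Besides the shell and the picture viewer there is one more tool, called after "Call:" in YAML: its name, and indented under it one key for each argument. step_arm: Moves the arm, as the interface text tells. Shifts and turns lie within -1 to 1; 1 stands for 3 cm of shift or 0.15 rad of turn. Its arguments: {"type":"object","properties":{"steps":{"type":"array","items":{"type":"object","properties":{"slide":{"type":"array","items":{"type":"number"}},"twist":{"type":"array","items":{"type":"number"}}}}},"hand":{"type":"number"}},"required":["steps"]}

```bash
mkdir -p pics; ls; cat > h.py <<'E'
import numpy as np, cv2
from bench import env, optics
from scipy.spatial.transform import Rotation as R
def grab(n):
    s=env.observe(); c=optics.camera(n); c['s']=s; return c
def save(c,f): cv2.imwrite('pics/'+f, c['pixels'][:,:,::-1])
def Tcw(c):
    if 'extrinsics' in c: return np.linalg.inv(np.array(c['extrinsics']))
    s=c['s']; T=np.eye(4); q=s['tool_rot']; T[:3,:3]=R.from_quat([q[1],q[2],q[3],q[0]]).as_matrix(); T[:3,3]=s['position']
    return T@np.array(c['mount'])
def ray(c,uv):
    d=np.linalg.inv(np.array(c['K']))@[uv[0],uv[1],1.]; T=Tcw(c)
    v=T[:3,:3]@[d[0],-d[1],-d[2]]; return T[:3,3], v/np.linalg.norm(v)
def onz(c,uv,z):
    o,v=ray(c,uv); return o+v*(z-o[2])/v[2]
def proj(c,p):
    q=np.linalg.inv(Tcw(c))@np.append(p,1); k=np.array(c['K'])@[q[0],-q[1],-q[2]]; return k[:2]/k[2]
E
python3 - <<'E'
from h import *
s=env.observe(); print(s)
ims=[]
for n in ['scene','side','wrist']:
    c=grab(n); save(c,n+'0.png'); print(n,[k for k in c],np.array(c['K']).round(1).tolist(), Tcw(c).round(3).tolist(), c.get('distortion'))
E
```

```text
pics
{'clock': 0.0, 'qpos': array([-1.27499301,  0.3991795 ,  0.04503517,  1.53789655, -0.01868496,
        1.20689639, -0.0506997 ]), 'qd': array([ 1.07763497e-05,  1.96964401e-04,  2.77241430e-04, -9.00345141e-05,
       -2.19150808e-04, -3.80483221e-05,  1.75953917e-03]), 'joint_efforts': array([-4.29647926e-04, -4.75119388e+01,  1.36440150e+00, -2.54220843e+01,
        1.16342676e-02,  9.32995928e-03,  1.60282650e-05]), 'position': array([0.24975299, 0.59943098, 0.24126419]), 'tool_rot': array([ 0.69329855,  0.13795148,  0.6934657 , -0.13932632]), 'ft_force': array([-0.15292333, -0.70439917,  0.20349584]), 'moment': array([-0.0023034 ,  0.02595006, -0.04054986]), 'width': 0.08551643315239724}
scene ['pixels', 'K', 'extrinsics', 's'] [[466.0, 0.0, 286.0], [0.0, 466.0, 213.8], [0.0, 0.0, 1.0]] [[-0.195, -0.732, 0.652, 1.195], [0.981, -0.156, 0.118, 0.169], [0.016, 0.663, 0.749, 0.806], [0.0, 0.0, 0.0, 1.0]] None
side ['pixels', 'K', 'extrinsics', 's'] [[421.2, 0.0, 276.9], [0.0, 421.2, 209.1], [0.0, 0.0, 1.0]] [[1.0, -0.009, -0.019, 0.537], [-0.011, 0.555, -0.832, -0.721], [0.018, 0.832, 0.555, 0.599], [0.0, 0.0, 0.0, 1.0]] None
wrist ['pixels', 'K', 'mount', 's'] [[306.9, 0.0, 283.1], [0.0, 306.9, 207.0], [0.0, 0.0, 1.0]] [[0.383, -0.875, -0.296, 0.173], [0.924, 0.362, 0.126, 0.632], [-0.003, -0.322, 0.947, 0.373], [0.0, 0.0, 0.0, 1.0]] None
```

View pics/scene0.png

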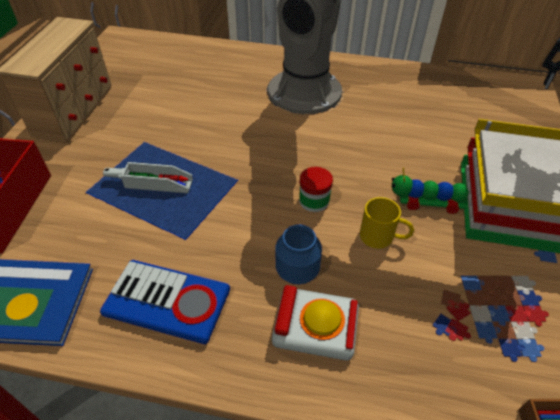

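View pics/side0.png

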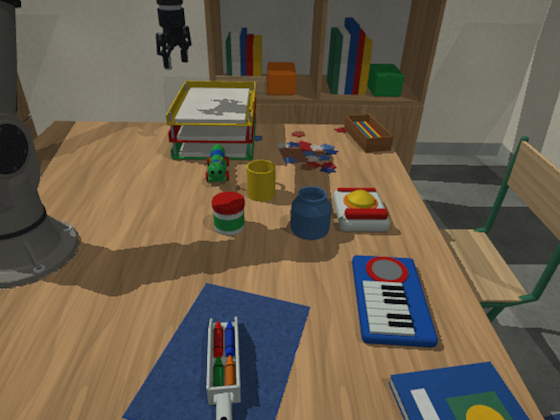

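```bash
python3 - <<'E'
from h import *
a=cv2.imread('pics/scene0.png'); b=cv2.imread('pics/side0.png')
def cr(i,x,y,w,h,k):
    o=cv2.resize(i[y:y+h,x:x+w],None,fx=k,fy=k,interpolation=cv2.INTER_CUBIC)
    for t in range(x-x%10+10,x+w,10): cv2.line(o,((t-x)*k,0),((t-x)*k,6 if t%50 else 14),(0,255,255),1)
    for t in range(y-y%10+10,y+h,10): cv2.line(o,(0,(t-y)*k),(6 if t%50 else 14,(t-y)*k),(0,255,255),1)
    return o
out=np.zeros((600,800,3),np.uint8)
for im,x,y in [(cr(a,96,150,100,56,5),0,0),(cr(b,196,304,56,116,5),510,0),(cr(a,266,216,64,72,4),0,290),(cr(b,280,180,60,66,4),260,290)]:
    out[y:y+im.shape[0],x:x+im.shape[1]]=im[:600-y,:800-x]
cv2.imwrite('pics/comp1.png',out)
for n,img in [('scene',a),('side',b)]:
    h=cv2.cvtColor(img,cv2.COLOR_BGR2HSV)
    m=cv2.inRange(h,(95,70,20),(125,255,200))
    nl,l,st,ce=cv2.connectedComponentsWithStats(m)
    c=grab(n)
    for i in range(1,nl):
        if st[i,4]>800:
            cs,_=cv2.findContours((l==i).astype(np.uint8),0,1); 
            box=cv2.boxPoints(cv2.minAreaRect(cs[0]))
            ap=cv2.approxPolyDP(cv2.convexHull(cs[0]),5,True)[:,0]
            print(n,st[i],[(p.tolist(),onz(c,p,.003)[:2].round(3).tolist()) for p in ap])
E
```

```text
scene [  87  143  150   96 5760] [([87, 191], [0.523, -0.435]), ([143, 143], [0.329, -0.375]), ([236, 180], [0.412, -0.099]), ([186, 238], [0.61, -0.158])]
scene [ 276  225   45   59 2157] [([303, 225], [0.52, 0.087]), ([320, 245], [0.569, 0.133]), ([319, 267], [0.627, 0.139]), ([311, 279], [0.659, 0.128]), ([295, 283], [0.676, 0.097]), ([278, 272], [0.657, 0.058]), ([276, 245], [0.588, 0.039]), ([285, 230], [0.543, 0.05])]
scene [   0  260   90   82 3582] [([0, 260], [0.747, -0.517]), ([89, 264], [0.718, -0.332]), ([59, 341], [0.889, -0.305]), ([0, 338], [0.905, -0.413])]
scene [ 100  260  130   84 3280] [([132, 260], [0.69, -0.249]), ([229, 286], [0.71, -0.032]), ([205, 343], [0.838, -0.041]), ([101, 313], [0.819, -0.256])]
side [ 291  187   40   53 1750] [([320, 188], [0.678, 0.279]), ([330, 205], [0.696, 0.193]), ([327, 232], [0.675, 0.076]), ([300, 237], [0.61, 0.056]), ([291, 228], [0.59, 0.091]), ([292, 203], [0.597, 0.201]), ([302, 188], [0.628, 0.278])]
side [ 352  255   86   92 2911] [([354, 256], [0.725, -0.011]), ([413, 261], [0.851, -0.026]), ([434, 346], [0.825, -0.25]), ([362, 339], [0.702, -0.236])]
side [  122   283   188   137 14113] [([309, 307], [0.615, -0.161]), ([274, 419], [0.547, -0.38]), ([122, 416], [0.325, -0.375]), ([206, 283], [0.412, -0.098])]
side [ 391  362  138   58 4022] [([528, 419], [0.922, -0.38]), ([409, 419], [0.745, -0.38]), ([391, 375], [0.736, -0.307]), ([490, 362], [0.908, -0.282])]
```

View pics/comp1.png

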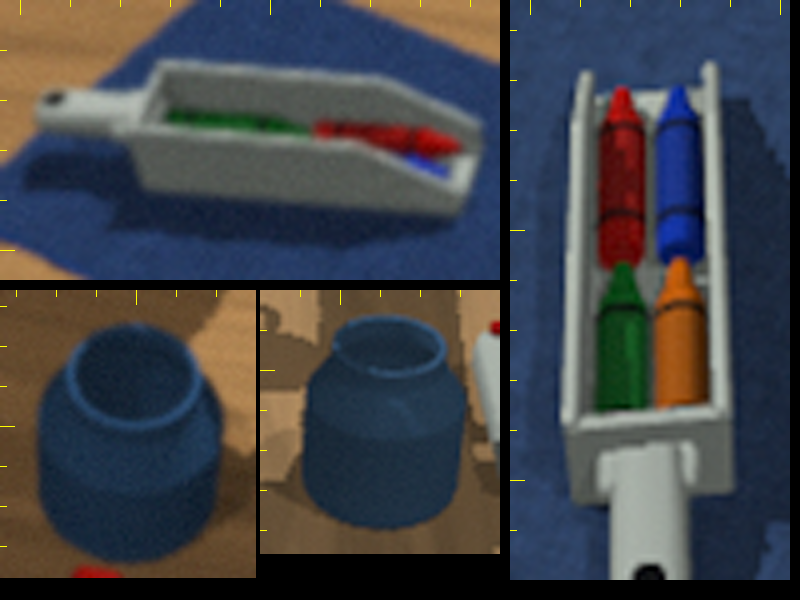

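```bash
python3 - <<'E'
from h import *
from scipy.optimize import least_squares
s=grab('scene'); d=grab('side')
P=[(s,(122.6,177),(-77,-24,38)),(s,(125,188),(-77,-24,0)),(s,(187.4,192.8),(77,-24,0)),(s,(128,162.6),(-77,24,38)),(s,(192.4,175),(77,24,14)),(s,(167,179.6),(35,-24,38)),(s,(171.6,165.4),(35,24,38)),
 (d,(206.8,388.8),(-77,24,38)),(d,(240.8,387.2),(-77,-24,38)),(d,(208.4,404.4),(-77,24,0)),(d,(240.6,402.4),(-77,-24,0))]
W=np.array([onz(c,uv,.003+m[2]/1000)[:2] for c,uv,m in P])
M=np.array([m[:2] for *_,m in P])/1000
def f(p): 
    c,q=np.cos(p[2]),np.sin(p[2]); return (M@np.array([[c,q],[-q,c]])+p[:2]-W)
r=least_squares(lambda p:f(p).ravel(),[.45,-.27,1.5]); print(r.x.round(4),np.degrees(r.x[2]),(f(r.x)*1000).round(1).tolist())
rs=least_squares(lambda p:f(p)[:7].ravel(),[.45,-.27,1.5]); rd=least_squares(lambda p:f(p)[7:].ravel(),[.45,-.27,1.5]); print(rs.x,rd.x)
# jar: rim ellipse extents
for c,pts in [(s,[(266+67/4,216+85/4),(266+202/4,216+85/4),(266+134/4,216+33/4),(266+134/4,216+140/4)]),(d,[(280+72/4,180+57/4),(280+185/4,180+57/4),(280+128/4,180+25/4),(280+128/4,180+87/4)])]:
    w=np.array([onz(c,p,.1) for p in pts]); print(w[:,:2].round(4).tolist(), w[:2].mean(0),w[2:].mean(0), np.linalg.norm(w[0]-w[1]))
for n,c,u in [('tub',s,(316,180)),('mug',s,(380,208)),('tub',d,(228,202)),('mug',d,(261,168))]: print(n,onz(c,u,.08))
st=env.observe();q=st['tool_rot'];print(R.from_quat([q[1],q[2],q[3],q[0]]).as_matrix().round(3))
E
```

```text
[ 0.4631 -0.2785  1.6873] 96.67490724959416 [[0.6, -4.6], [1.2, -0.5], [-0.7, 1.3], [2.1, -1.8], [-1.0, -2.6], [1.1, 2.6], [1.8, 3.8], [-0.9, -1.3], [-2.4, 1.7], [-0.6, -0.4], [-1.0, 1.9]]
[ 0.46235485 -0.27816499  1.68062691] [ 0.46867433 -0.27852274  1.63040987]
[[0.6404, 0.0636], [0.6269, 0.1277], [0.6012, 0.0896], [0.6664, 0.1012]] [0.63364807 0.09563644 0.1       ] [0.63382488 0.09539762 0.1       ] 0.06547165773550506
[[0.6025, 0.0879], [0.6666, 0.089], [0.6371, 0.1239], [0.6317, 0.057]] [0.63451961 0.0884374  0.1       ] [0.63436463 0.09048604 0.1       ] 0.06409190875370145
tub [0.44968615 0.10054521 0.08      ]
mug [0.50469113 0.24590213 0.08      ]
tub [0.44413373 0.08390442 0.08      ]
mug [0.51567291 0.24826014 0.08      ]
[[-0.     0.385  0.923]
 [-0.     0.923 -0.385]
 [-1.    -0.     0.   ]]
```

Call:
step_arm:
  hand: 1
  steps:
    - {"slide": [-1, 0, 0], "twist": [0, 0, 0]}
    - {"slide": [-1, 0, 0], "twist": [0, 0, 0]}
    - {"slide": [-0.7, 0, 0], "twist": [0, 0, 0]}
    - {"slide": [0, -0.7, 0.6], "twist": [0, 0, 0]}
    - {"slide": [0, -0.7, 0.9], "twist": [0, 0, 0]}
    - {"slide": [0, -0.7, 0.9], "twist": [0.3, 0, 0]}
    - {"slide": [0, -0.6, 0.9], "twist": [0.3, 0, 0]}
    - {"slide": [0, -0.6, 0.9], "twist": [0.3, 0, 0]}
    - {"slide": [0, -0.6, 0.9], "twist": [0.3, 0, 0]}
    - {"slide": [0, -0.5, 0.9], "twist": [0.4, 0, 0]}
    - {"slide": [0, -0.5, 0.9], "twist": [0.4, 0, 0]}
    - {"slide": [0, -0.4, 0.9], "twist": [0.4, 0, 0]}

```text
clock: 1.85
position: [0.3799, 0.345, 0.3234]
tool_rot: [0.657, 0.262, 0.657, -0.262]
ft_force: [-0.5, -0.4, 0.0]
width: 0.0853
```

```bash
cat >> h.py <<'E'
def Rt(s): q=s['tool_rot']; return R.from_quat([q[1],q[2],q[3],q[0]])
def down(psc,tilt=0):
    # tool rot for scoop yaw psc, nose-down tilt
    x=np.array([0,0,-1.]); z=-np.array([np.cos(psc),np.sin(psc),0]); y=np.cross(z,x)
    return R.from_matrix(np.array([x,y,z]).T)*R.from_rotvec([0,-tilt,0])
def go(p,Rtgt):
    s=env.observe(); r=Rt(s)
    print('t',round(s['clock'],2),'pos',s['position'].round(4),'w',round(s['width'],4),'F',s['ft_force'].round(1))
    print('slide units now-axes',(r.inv().apply(np.array(p)-s['position'])/.03).round(2),'in target axes',(Rtgt.inv().apply(np.array(p)-s['position'])/.03).round(2),'twist units',((r.inv()*Rtgt).as_rotvec()/.15).round(2),'q',s['qpos'].round(2))
E
python3 -c "
from h import *
go([.634,0.0,.25],down(1.683))"
```

```text
t 1.85 pos [0.3799 0.345  0.3234] w 0.0853 F [-0.5 -0.4  0. ]
slide units now-axes [ 2.44 -2.52 14.06] in target axes [ 2.45  7.13 12.38] twist units [ 4.66 -0.   -0.  ] q [-1.03  0.1   0.23  1.75 -0.02  1.3   0.01]
```

Call:
step_arm:
  steps:
    - {"slide": [0.2, 0, 1], "twist": [0.8, 0, 0]}
    - {"slide": [0.2, 0, 1], "twist": [0.8, 0, 0]}
    - {"slide": [0.2, 0.2, 1], "twist": [0.8, 0, 0]}
    - {"slide": [0.2, 0.4, 1], "twist": [0.8, 0, 0]}
    - {"slide": [0.2, 0.5, 1], "twist": [0.8, 0, 0]}
    - {"slide": [0.2, 0.5, 1], "twist": [0.66, 0, 0]}
    - {"slide": [0.2, 0.5, 1], "twist": [0, 0, 0]}
    - {"slide": [0.2, 0.5, 1], "twist": [0, 0, 0]}
    - {"slide": [0.2, 0.5, 1], "twist": [0, 0, 0]}
    - {"slide": [0.2, 0.5, 1], "twist": [0, 0, 0]}
    - {"slide": [0.2, 0.5, 1], "twist": [0, 0, 0]}
    - {"slide": [0.2, 0.5, 1], "twist": [0, 0, 0]}

```text
clock: 3.35
position: [0.6216, 0.0404, 0.2511]
tool_rot: [0.528, 0.47, 0.528, -0.47]
ft_force: [-0.0, -0.2, 1.0]
width: 0.0854
```

```bash
python3 -c "
from h import *
go([.634,0.0,.25],down(1.683))"
```

```text
t 3.35 pos [0.6216 0.0404 0.2511] w 0.0854 F [-0.  -0.2  1. ]
slide units now-axes [0.04 0.26 1.38] in target axes [0.04 0.26 1.38] twist units [ 0.02 -0.   -0.  ] q [-0.52  0.38  0.51  1.6  -0.2   1.21  0.15]
```

Call:
step_arm:
  steps:
    - {"slide": [0, 0.3, 0], "twist": [0, -1, 0]}
    - {"slide": [0, 0, 0], "twist": [0, -1, 0]}
    - {"slide": [0, 0, 0], "twist": [0, -1, 0]}
    - {"slide": [0, 0, 0], "twist": [0, -1, 0]}
    - {"slide": [0, 0, 0], "twist": [0, -1, 0]}
    - {"slide": [0, 0, 0], "twist": [0, -1, 0]}
    - {"slide": [0, 0, 0], "twist": [0, -0.7, 0]}
    - {"slide": [0, 0, 0], "twist": [0, 0, 0]}

```text
clock: 4.35
position: [0.6295, 0.045, 0.2489]
tool_rot: [0.718, 0.184, 0.21, -0.638]
ft_force: [0.7, -0.6, -0.6]
width: 0.0856
```

```bash
python3 -c "
from h import *
go([.634,0.04,.25],down(1.683,1.005))"
```

```text
t 4.35 pos [0.6295 0.045  0.2489] w 0.0856 F [ 0.7 -0.6 -0.6]
slide units now-axes [0.14 0.13 0.13] in target axes [0.13 0.13 0.13] twist units [ 0.05  0.   -0.03] q [-1.04  0.7   0.73  1.62  0.54  1.31 -0.48]
```

Call:
step_arm:
  steps:
    - {"slide": [0, 0, 0], "twist": [0, 1, 0]}
    - {"slide": [0, 0, 0], "twist": [0, 1, 0]}
    - {"slide": [0, 0, 0], "twist": [0, 1, 0]}
    - {"slide": [0, 0, 0], "twist": [0, 1, 0]}
    - {"slide": [0, 0, 0], "twist": [0, 1, 0]}
    - {"slide": [0, 0, 0], "twist": [0, 1, 0]}
    - {"slide": [0, -0.5, 1], "twist": [0, 0.7, 0]}
    - {"slide": [0, -0.5, 1], "twist": [0, 0, 0]}
    - {"slide": [0, -0.5, 1], "twist": [0, 0, 0]}
    - {"slide": [0, -0.5, 1], "twist": [0, 0, 0]}
    - {"slide": [0, -0.5, 1], "twist": [0, 0, 0]}
    - {"slide": [0, -0.5, 1], "twist": [0, 0, 0]}

```text
clock: 5.85
position: [0.5608, -0.1493, 0.2563]
tool_rot: [0.528, 0.472, 0.527, -0.47]
ft_force: [1.0, -0.2, 0.3]
width: 0.0853
```

```bash
python3 -c "
from h import *
go([.4645,-0.2835,.16],down(1.683))"
```

```text
t 5.85 pos [ 0.5608 -0.1493  0.2563] w 0.0853 F [ 1.  -0.2  0.3]
slide units now-axes [ 3.19 -3.71  4.08] in target axes [ 3.21 -3.69  4.09] twist units [ 0.01 -0.   -0.03] q [-0.27  0.3   0.57  1.7  -0.17  1.19  0.46]
```

Call:
step_arm:
  steps:
    - {"slide": [0.6, -0.75, 0.8], "twist": [0, 0, 0]}
    - {"slide": [0.6, -0.75, 0.8], "twist": [0, 0, 0]}
    - {"slide": [0.6, -0.75, 0.8], "twist": [0, 0, 0]}
    - {"slide": [0.6, -0.75, 0.8], "twist": [0, 0, 0]}
    - {"slide": [0.6, -0.7, 0.8], "twist": [0, 0, 0]}
    - {"slide": [0, 0, 0], "twist": [0, 0, 0]}

```text
clock: 6.6
position: [0.4618, -0.2821, 0.1649]
tool_rot: [0.526, 0.472, 0.526, -0.472]
ft_force: [0.1, -0.3, 0.2]
width: 0.0855
```

```bash
python3 -c "
from h import *
c=grab('wrist'); save(c,'w1.png')
go([.4645,-0.2835,.018],down(1.683))
np.savez('w1.npz',K=c['K'],mount=c['mount'],p=c['s']['position'],q=c['s']['tool_rot'])
i=cv2.imread('pics/w1.png')
cs,sn=np.cos(1.683),np.sin(1.683)
for m in [(-77,-24,41),(-77,24,41),(35,24,41),(35,-24,41),(77,24,17),(77,-24,17)]:
    x,y,z=np.array(m)/1000
    u=proj(c,[.464+cs*x-sn*y,-.2785+sn*x+cs*y,z]); print(m,u.round(1)); cv2.circle(i,tuple(int(v) for v in u.round()),2,(255,0,255),-1)
cv2.imwrite('pics/w1o.png',i)"
```

```text
t 6.65 pos [ 0.4639 -0.2806  0.1654] w 0.0853 F [ 0.3 -0.9  1.5]
slide units now-axes [4.91 0.   0.1 ] in target axes [4.91 0.01 0.1 ] twist units [-0.01  0.   -0.01] q [-0.03  0.33  0.61  1.9  -0.23  0.98  0.79]
(-77, -24, 41) [311.9 276.3]
(-77, 24, 41) [261.6 276.4]
(35, 24, 41) [258.2 159.3]
(35, -24, 41) [315.6 159.2]
(77, 24, 17) [258.9 106.1]
(77, -24, 17) [314.4 105.9]
```

View pics/w1o.png

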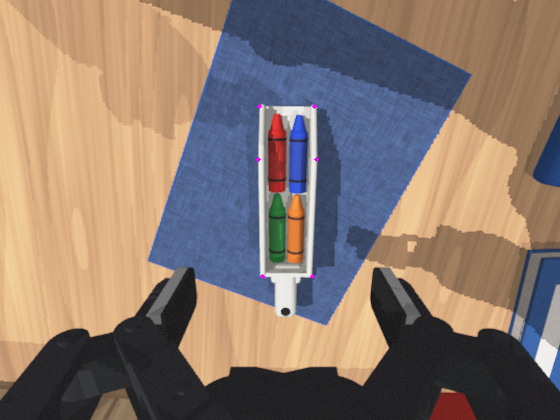

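The wrist view (picture 4) shows the scoop from (261,106) to (313,277), with all four crayons in it. The predicted corners fall on its edges to about 2 px, so I'm descending to grip.

Call:
step_arm:
  steps:
    - {"slide": [0.9, 0, 0.05], "twist": [0, 0, 0]}
    - {"slide": [0.9, 0, 0.05], "twist": [0, 0, 0]}
    - {"slide": [0.9, 0, 0], "twist": [0, 0, 0]}
    - {"slide": [0.9, 0, 0], "twist": [0, 0, 0]}
    - {"slide": [0.7, 0, 0], "twist": [0, 0, 0]}
    - {"slide": [0.5, 0, 0], "twist": [0, 0, 0]}
    - {"slide": [0, 0, 0], "twist": [0, 0, 0]}
    - {"slide": [0, 0, 0], "twist": [0, 0, 0]}

```text
clock: 7.65
position: [0.4667, -0.2815, 0.0214]
tool_rot: [0.529, 0.47, 0.528, -0.47]
ft_force: [-0.7, -0.3, -0.6]
width: 0.0851
```

```bash
python3 -c "
from h import *
go([.4645,-0.2835,.018],down(1.683))"
```

```text
t 7.65 pos [ 0.4667 -0.2815  0.0214] w 0.0851 F [-0.7 -0.3 -0.6]
slide units now-axes [ 0.11 -0.08  0.06] in target axes [ 0.11 -0.08  0.06] twist units [ 0.03  0.01 -0.01] q [ 0.07  0.54  0.5   1.99 -0.39  0.7   0.93]
```

Call:
step_arm:
  hand: 0
  steps:
    - {"slide": [0, -0.07, 0.05], "twist": [0, 0, 0]}
    - {"slide": [0, 0, 0], "twist": [0, 0, 0]}
    - {"slide": [0, 0, 0], "twist": [0, 0, 0]}
    - {"slide": [0, 0, 0], "twist": [0, 0, 0]}
    - {"slide": [0, 0, 0], "twist": [0, 0, 0]}
    - {"slide": [0, 0, 0], "twist": [0, 0, 0]}
    - {"slide": [0, 0, 0], "twist": [0, 0, 0]}
    - {"slide": [0, 0, 0], "twist": [0, 0, 0]}

```text
clock: 8.65
position: [0.4643, -0.2834, 0.0212]
tool_rot: [0.529, 0.47, 0.528, -0.47]
ft_force: [-1.4, -0.1, 5.9]
width: 0.047
```

Call:
step_arm:
  steps:
    - {"slide": [-0.2, 0, 0], "twist": [0, 0, 0]}
    - {"slide": [-0.4, 0, 0], "twist": [0, 0, 0]}
    - {"slide": [-0.6, 0, 0], "twist": [0, 0, 0]}
    - {"slide": [-0.7, 0, 0], "twist": [0, 0, 0]}
    - {"slide": [-0.7, 0, 0], "twist": [0, 0, 0]}
    - {"slide": [-0.7, 0, 0], "twist": [0, 0, 0]}
    - {"slide": [-0.7, 0, 0], "twist": [0, 0, 0]}
    - {"slide": [-0.6, 0, 0], "twist": [0, 0, 0]}
    - {"slide": [-0.4, 0, 0], "twist": [0, 0, 0]}
    - {"slide": [-0.3, 0, 0], "twist": [0, 0, 0]}
    - {"slide": [-0.2, 0, 0], "twist": [0, 0, 0]}

```text
clock: 10.02
position: [0.4638, -0.2828, 0.1857]
tool_rot: [0.528, 0.47, 0.529, -0.47]
ft_force: [0.2, -0.8, -2.4]
width: 0.0473
```

```bash
python3 -c "
from h import *
c=grab('side'); save(c,'s2.png'); w=grab('wrist'); save(w,'w2.png')
a=cv2.resize(c['pixels'][100:420,100:420],(400,400)); b=cv2.resize(w['pixels'][:,80:500],(400,400)); cv2.imwrite('pics/c2.png',np.hstack([a,b])[:,:,::-1])
go([.634,-0.03,.2],down(1.683))"
```

```text
t 10.12 pos [ 0.4641 -0.283   0.1857] w 0.0472 F [ 0.2  0.  -2. ]
slide units now-axes [-0.47  6.61 -7.71] in target axes [-0.48  6.57 -7.75] twist units [ 0.03  0.   -0.  ] q [-0.05  0.31  0.63  1.87 -0.21  1.03  0.78]
```

View pics/c2.png

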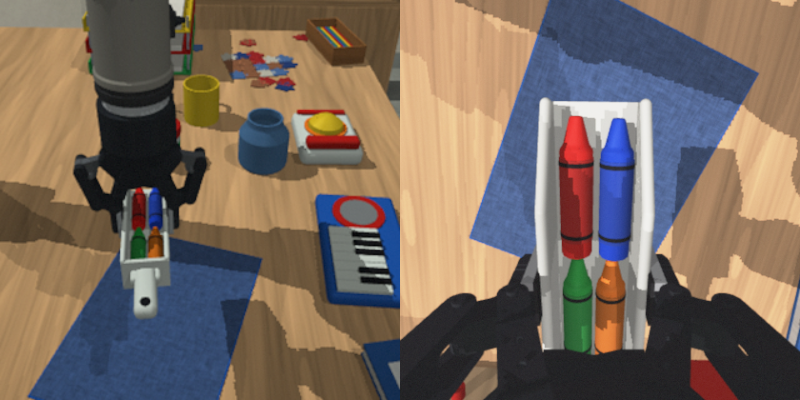

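Call:
step_arm:
  steps:
    - {"slide": [0, 0.2, -0.25], "twist": [0, 0, 0]}
    - {"slide": [0, 0.4, -0.5], "twist": [0, 0, 0]}
    - {"slide": [0, 0.6, -0.75], "twist": [0, 0, 0]}
    - {"slide": [0, 0.7, -0.85], "twist": [0, 0, 0]}
    - {"slide": [0, 0.75, -0.9], "twist": [0, 0, 0]}
    - {"slide": [0, 0.75, -0.9], "twist": [0, 0, 0]}
    - {"slide": [0, 0.75, -0.9], "twist": [0, 0, 0]}
    - {"slide": [0, 0.75, -0.9], "twist": [0, 0, 0]}
    - {"slide": [0, 0.75, -0.9], "twist": [0, 0, 0]}
    - {"slide": [0, 0.6, -0.75], "twist": [0, 0, 0]}
    - {"slide": [0, 0.4, -0.5], "twist": [0, 0, 0]}
    - {"slide": [0, 0.2, -0.25], "twist": [0, 0, 0]}

```text
clock: 11.62
position: [0.639, -0.0082, 0.1849]
tool_rot: [0.529, 0.469, 0.529, -0.469]
ft_force: [-0.3, 0.5, -2.6]
width: 0.0471
```

```bash
python3 -c "
from h import *
c=grab('wrist'); save(c,'w3.png'); d=grab('side'); e=grab('scene'); save(d,'s3.png'); save(e,'e3.png')
go([.6448,-0.0034,.126],down(1.683))
s=c['s']; r=Rt(s)
i=c['pixels'].copy()
for t in [(.0042,.024,-.082),(.0042,-.024,-.082),(.0142,.020,-.082),(.0142,-.020,-.082),(-.0198,.024,-.040),(-.0198,-.024,-.040)]:
    u=proj(c,s['position']+r.apply(t)); print(u.round(1)); cv2.circle(i,tuple(int(v) for v in u.round()),2,(255,0,255),-1)
for a in np.arange(0,6.28,.2):
    u=proj(c,[.634+.029*np.cos(a),.092+.029*np.sin(a),.1]); cv2.circle(i,tuple(int(v) for v in u.round()),1,(255,255,0),-1)
b=i[0:300,130:430]; cv2.imwrite('pics/c3.png',np.hstack([cv2.resize(b,(500,500)),cv2.resize(d['pixels'][100:300,230:350],(300,500))])[:,:,::-1])"
```

```text
t 11.78 pos [ 0.6385 -0.0105  0.1853] w 0.0472 F [-0.1 -0.6 -1.4]
slide units now-axes [ 1.98  0.24 -0.21] in target axes [ 1.98  0.24 -0.21] twist units [0.03 0.   0.  ] q [-0.42  0.47  0.51  1.64 -0.25  1.1   0.27]
[341.8 106. ]
[227.6 105.8]
[328.9 105.7]
[240.3 105.6]
[346.  219.9]
[223.1 219.7]
```

View pics/c3.png

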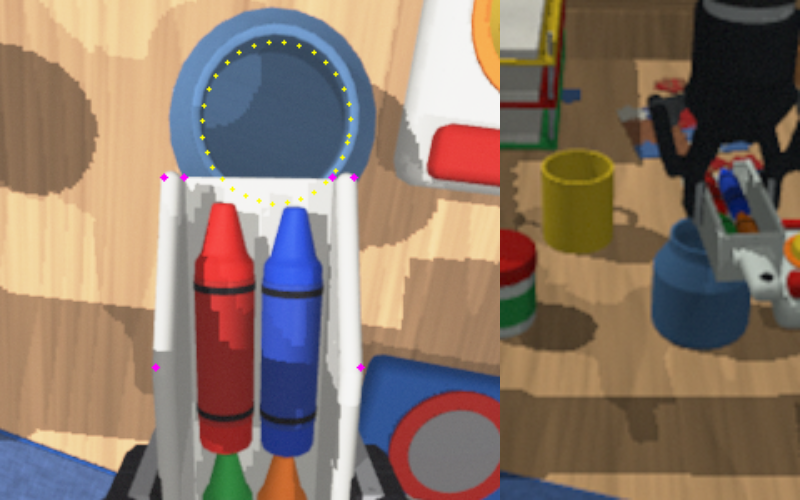

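Call:
step_arm:
  steps:
    - {"slide": [0.3, 0.1, -0.1], "twist": [0, 0, 0]}
    - {"slide": [0.5, 0.1, -0.1], "twist": [0, 0, 0]}
    - {"slide": [0.5, 0, 0], "twist": [0, 0, 0]}
    - {"slide": [0.4, 0, 0], "twist": [0, 0, 0]}
    - {"slide": [0.25, 0, 0], "twist": [0, 0, 0]}
    - {"slide": [0, 0, 0], "twist": [0, 0, 0]}
    - {"slide": [0, 0, 0], "twist": [0, 0, 0]}

```text
clock: 12.65
position: [0.6444, -0.0035, 0.1274]
tool_rot: [0.529, 0.47, 0.528, -0.47]
ft_force: [-0.7, -0.1, -1.0]
width: 0.0474
```

```bash
python3 -c "
from h import *
go([.6448,-0.0034,.126],down(1.683))
s=env.observe();print('lip',s['position']+Rt(s).apply([.0142,0,-.082]))"
```

```text
t 12.65 pos [ 0.6444 -0.0035  0.1274] w 0.0474 F [-0.7 -0.1 -1. ]
slide units now-axes [ 0.05  0.01 -0.  ] in target axes [ 0.05  0.01 -0.  ] twist units [ 0.03  0.   -0.01] q [-0.41  0.54  0.48  1.68 -0.28  1.    0.29]
lip [0.6348647  0.07790813 0.11323553]
```

Call:
step_arm:
  steps:
    - {"slide": [-0.4, 0, -0.1], "twist": [0, -1, 0]}
    - {"slide": [-0.4, 0, -0.1], "twist": [0, -1, 0]}
    - {"slide": [-0.4, 0, -0.1], "twist": [0, -1, 0]}
    - {"slide": [-0.4, 0, -0.1], "twist": [0, -1, 0]}
    - {"slide": [-0.4, 0, -0.1], "twist": [0, -1, 0]}
    - {"slide": [-0.4, 0, -0.1], "twist": [0, -1, 0]}
    - {"slide": [-0.4, 0, -0.1], "twist": [0, -1, 0]}
    - {"slide": [0, 0, 0], "twist": [0, 0, 0]}
    - {"slide": [0, 0, 0], "twist": [0, 0, 0]}
    - {"slide": [0, 0, 0], "twist": [0, 0, 0]}
    - {"slide": [0, 0, 0], "twist": [0, 0, 0]}
    - {"slide": [0, 0, 0], "twist": [0, 0, 0]}

```text
clock: 14.15
position: [0.6378, 0.0484, 0.191]
tool_rot: [0.722, 0.172, 0.193, -0.642]
ft_force: [-1.0, 0.1, -0.3]
width: 0.047
```

```bash
python3 -c "
from h import *
go([.6448,-0.0034,.126],down(1.683))
s=env.observe();print('lip',s['position']+Rt(s).apply([.0142,0,-.082]))
c=grab('wrist'); save(c,'w4.png'); d=grab('side'); e=grab('scene'); save(d,'s4.png'); save(e,'e4.png')
cv2.imwrite('pics/c4.png',np.hstack([cv2.resize(c['pixels'][:300,130:430],(400,400)),cv2.resize(e['pixels'][150:300,210:360],(400,400))])[:,:,::-1])"
```

```text
t 14.15 pos [0.6378 0.0484 0.191 ] w 0.047 F [-1.   0.1 -0.3]
slide units now-axes [ 2.59  0.03 -1.01] in target axes [2.17 0.04 1.74] twist units [ 0.02  6.99 -0.02] q [-1.11  0.88  0.87  1.63  0.4   1.21 -0.45]
lip [0.63459182 0.0767889  0.11285844]
```

View pics/c4.png

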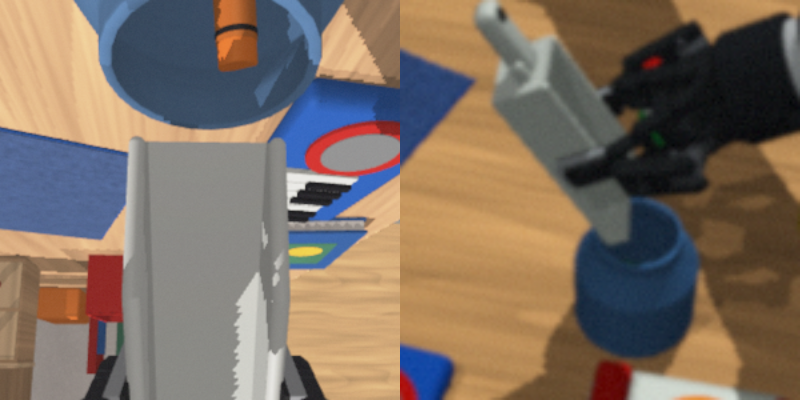

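Call:
step_arm:
  steps:
    - {"slide": [0, 0, 0], "twist": [0, 0, 0]}
    - {"slide": [0, 0, 0], "twist": [0, 0, 0]}
    - {"slide": [-0.4, 0, 0.7], "twist": [0, 0, 0]}
    - {"slide": [-0.4, 0, 0.7], "twist": [0, 0, 0]}
    - {"slide": [-0.4, 0, 0.7], "twist": [0, 0, 0]}
    - {"slide": [0, 0, 0.5], "twist": [0, 1, 0]}
    - {"slide": [0, 0, 0.5], "twist": [0, 1, 0]}
    - {"slide": [0, 0, 0.5], "twist": [0, 1, 0]}
    - {"slide": [0, 0, 0.5], "twist": [0, 1, 0]}
    - {"slide": [0, 0, 0.5], "twist": [0, 1, 0]}
    - {"slide": [0, 0, 0.5], "twist": [0, 1, 0]}
    - {"slide": [0, 0, 0.5], "twist": [0, 1, 0]}

```text
clock: 15.8
position: [0.6473, -0.0347, 0.3228]
tool_rot: [0.528, 0.472, 0.529, -0.468]
ft_force: [-0.7, 0.0, -1.9]
width: 0.0475
```

```bash
python3 -c "
from h import *
go([.4643,-0.2834,.18],down(1.683))
d=grab('side'); e=grab('scene'); save(d,'s5.png'); save(e,'e5.png')
cv2.imwrite('pics/c5.png',np.hstack([cv2.resize(d['pixels'][150:270,250:370],(400,400),interpolation=2),cv2.resize(e['pixels'][200:300,250:350],(400,400),interpolation=2)])[:,:,::-1])"
```

```text
t 15.8 pos [ 0.6473 -0.0347  0.3228] w 0.0475 F [-0.7  0.  -1.9]
slide units now-axes [ 4.71 -7.05  7.53] in target axes [ 4.76 -6.99  7.55] twist units [ 0.04 -0.03 -0.02] q [-0.49  0.42  0.68  1.44 -0.27  1.37  0.32]
```

View pics/c5.png

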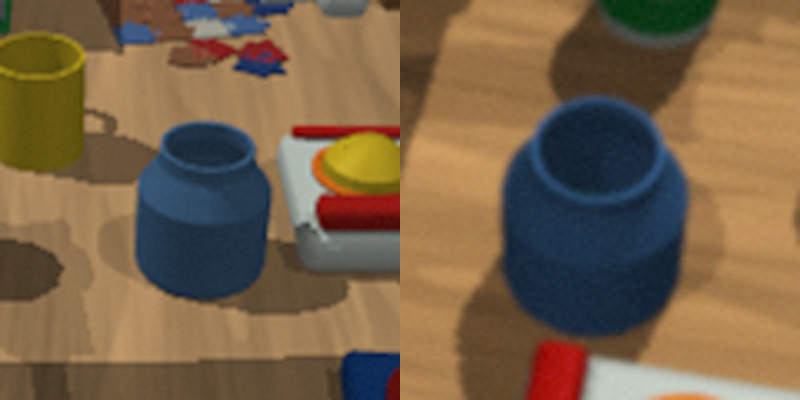

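Call:
step_arm:
  steps:
    - {"slide": [0.2, -0.4, 0.5], "twist": [0, 0, 0]}
    - {"slide": [0.4, -0.7, 0.75], "twist": [0, 0, 0]}
    - {"slide": [0.5, -0.7, 0.75], "twist": [0, 0, 0]}
    - {"slide": [0.5, -0.7, 0.75], "twist": [0, 0, 0]}
    - {"slide": [0.5, -0.7, 0.75], "twist": [0, 0, 0]}
    - {"slide": [0.5, -0.7, 0.75], "twist": [0, 0, 0]}
    - {"slide": [0.5, -0.7, 0.75], "twist": [0, 0, 0]}
    - {"slide": [0.5, -0.7, 0.75], "twist": [0, 0, 0]}
    - {"slide": [0.5, -0.7, 0.75], "twist": [0, 0, 0]}
    - {"slide": [0.4, -0.6, 0.6], "twist": [0, 0, 0]}
    - {"slide": [0.2, -0.4, 0.4], "twist": [0, 0, 0]}
    - {"slide": [0, 0, 0], "twist": [0, 0, 0]}

```text
clock: 17.4
position: [0.4641, -0.2814, 0.1786]
tool_rot: [0.528, 0.47, 0.529, -0.47]
ft_force: [0.1, 0.9, -0.4]
width: 0.0473
```

```bash
python3 -c "
from h import *
go([.4643,-0.2834,.0215],down(1.683))"
```

```text
t 17.4 pos [ 0.4641 -0.2814  0.1786] w 0.0473 F [ 0.1  0.9 -0.4]
slide units now-axes [5.24 0.   0.07] in target axes [ 5.24 -0.    0.07] twist units [ 0.03 -0.    0.01] q [-0.14  0.35  0.75  1.88 -0.27  1.02  0.84]
```

Call:
step_arm:
  steps:
    - {"slide": [0.8, 0, 0.07], "twist": [0, 0, 0]}
    - {"slide": [0.8, 0, 0], "twist": [0, 0, 0]}
    - {"slide": [0.8, 0, 0], "twist": [0, 0, 0]}
    - {"slide": [0.8, 0, 0], "twist": [0, 0, 0]}
    - {"slide": [0.7, 0, 0], "twist": [0, 0, 0]}
    - {"slide": [0.6, 0, 0], "twist": [0, 0, 0]}
    - {"slide": [0.4, 0, 0], "twist": [0, 0, 0]}
    - {"slide": [0.2, 0, 0], "twist": [0, 0, 0]}
    - {"slide": [0, 0, 0], "twist": [0, 0, 0]}
    - {"slide": [0, 0, 0], "twist": [0, 0, 0]}

```text
clock: 18.65
position: [0.4659, -0.2836, 0.0263]
tool_rot: [0.529, 0.47, 0.528, -0.47]
ft_force: [-0.8, 0.7, -0.5]
width: 0.0473
```

```bash
python3 -c "
from h import *
go([.4643,-0.2834,.0215],down(1.683))"
```

```text
t 18.65 pos [ 0.4659 -0.2836  0.0263] w 0.0473 F [-0.8  0.7 -0.5]
slide units now-axes [ 0.16 -0.05 -0.01] in target axes [ 0.16 -0.05 -0.01] twist units [ 0.03  0.   -0.01] q [-0.    0.56  0.6   1.99 -0.47  0.73  1.  ]
```

Call:
step_arm:
  steps:
    - {"slide": [0.06, 0, 0], "twist": [0, 0, 0]}
    - {"slide": [0.05, 0, 0], "twist": [0, 0, 0]}
    - {"slide": [0.04, 0, 0], "twist": [0, 0, 0]}
    - {"slide": [0, 0, 0], "twist": [0, 0, 0]}

```text
clock: 19.15
position: [0.4655, -0.2832, 0.0212]
tool_rot: [0.528, 0.47, 0.528, -0.47]
ft_force: [-1.0, 0.4, -0.5]
width: 0.0471
```

```bash
python3 -c "
from h import *
go([.4643,-0.2834,.0212],down(1.683))"
```

```text
t 19.15 pos [ 0.4655 -0.2832  0.0212] w 0.0471 F [-1.   0.4 -0.5]
slide units now-axes [ 0.   -0.04  0.  ] in target axes [ 0.   -0.04  0.  ] twist units [ 0.03 -0.   -0.  ] q [ 0.    0.57  0.6   1.99 -0.48  0.72  1.01]
```

Call:
step_arm:
  steps:
    - {"slide": [0.03, 0, 0], "twist": [0, 0, 0]}
    - {"slide": [0, 0, 0], "twist": [0, 0, 0]}
    - {"slide": [0, 0, 0], "twist": [0, 0, 0]}

```text
clock: 19.52
position: [0.4655, -0.2832, 0.0211]
tool_rot: [0.528, 0.47, 0.528, -0.47]
ft_force: [-2.0, 1.9, 6.7]
width: 0.0476
```

Call:
step_arm:
  hand: 1
  steps:
    - {"slide": [0, 0, 0], "twist": [0, 0, 0]}
    - {"slide": [0, 0, 0], "twist": [0, 0, 0]}
    - {"slide": [0, 0, 0], "twist": [0, 0, 0]}
    - {"slide": [0, 0, 0], "twist": [0, 0, 0]}
    - {"slide": [0, 0, 0], "twist": [0, 0, 0]}
    - {"slide": [0, 0, 0], "twist": [0, 0, 0]}

```text
clock: 20.27
position: [0.4654, -0.2832, 0.0203]
tool_rot: [0.528, 0.47, 0.528, -0.47]
ft_force: [0.4, 0.6, 0.1]
width: 0.0851
```

Call:
step_arm:
  steps:
    - {"slide": [-0.3, 0, 0], "twist": [0, 0, 0]}
    - {"slide": [-0.6, 0, 0], "twist": [0, 0, 0]}
    - {"slide": [-0.9, 0, 0], "twist": [0, 0, 0]}
    - {"slide": [-0.9, 0, 0], "twist": [0, 0, 0]}
    - {"slide": [-0.9, 0, 0], "twist": [0, 0, 0]}
    - {"slide": [-0.9, 0, 0], "twist": [0, 0, 0]}
    - {"slide": [-0.9, 0, 0], "twist": [0, 0, 0]}
    - {"slide": [-0.9, 0, 0], "twist": [0, 0, 0]}
    - {"slide": [-0.9, 0, 0], "twist": [0, 0, 0]}
    - {"slide": [0, 0, 0], "twist": [0, 0, 0]}

```text
clock: 21.52
position: [0.4665, -0.2844, 0.2393]
tool_rot: [0.53, 0.471, 0.526, -0.469]
ft_force: [-0.1, -0.5, -0.3]
width: 0.0858
```

```bash
python3 -c "
from h import *
c=grab('wrist'); save(c,'w6.png'); cv2.imwrite('pics/w6c.png',c['pixels'][:300,:,::-1])
go([.59,-0.06,.30],down(1.683))"
```

```text
t 21.57 pos [ 0.4657 -0.2836  0.2377] w 0.0855 F [ 0.3  0.9 -0.1]
slide units now-axes [-2.07  4.99 -6.92] in target axes [-2.08  4.95 -6.94] twist units [ 0.03  0.   -0.02] q [-0.18  0.28  0.79  1.81 -0.22  1.14  0.8 ]
```

View pics/w6c.png

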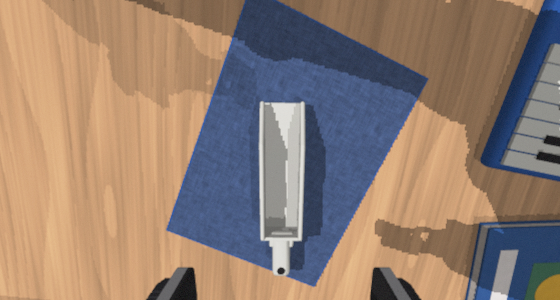

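The scoop lies empty and flat on the mat, from (260,103) to (303,240), with its handle tip at (281,270). Next I check inside the jar from above.

Call:
step_arm:
  steps:
    - {"slide": [-0.4, 0.5, -0.7], "twist": [0, 0, 0]}
    - {"slide": [-0.4, 0.6, -0.8], "twist": [0, 0, 0]}
    - {"slide": [-0.4, 0.6, -0.8], "twist": [0, 0, 0]}
    - {"slide": [-0.4, 0.6, -0.8], "twist": [0, 0, 0]}
    - {"slide": [-0.4, 0.6, -0.8], "twist": [0, 0, 0]}
    - {"slide": [-0.4, 0.6, -0.8], "twist": [0, 0, 0]}
    - {"slide": [0, 0.6, -0.8], "twist": [0, 0, 0]}
    - {"slide": [0, 0.6, -0.8], "twist": [0, 0, 0]}
    - {"slide": [0, 0.6, -0.8], "twist": [0, 0, 0]}
    - {"slide": [0, 0.4, -0.8], "twist": [0, 0, 0]}
    - {"slide": [0, 0, 0], "twist": [0, 0, 0]}
    - {"slide": [0, 0, 0], "twist": [0, 0, 0]}

```text
clock: 23.08
position: [0.6067, -0.0294, 0.3077]
tool_rot: [0.528, 0.47, 0.528, -0.471]
ft_force: [-0.6, -0.3, 0.6]
width: 0.0853
```

```bash
python3 -c "
from h import *
c=grab('wrist'); save(c,'w7.png'); e=grab('scene'); save(e,'e7.png')
go([.634,-0.02,.30],down(1.683))
u=proj(c,[.634,.092,.1]).astype(int); print(u)
x,y=max(u[0]-60,0),max(u[1]-60,0)
cv2.imwrite('pics/c7.png',np.hstack([cv2.resize(c['pixels'][y:y+120,x:x+120],(400,400),interpolation=2),cv2.resize(e['pixels'][100:380],(400,400))])[:,:,::-1])"
```

```text
t 23.18 pos [ 0.6069 -0.0299  0.3082] w 0.0853 F [ 0.3 -0.3 -0.7]
slide units now-axes [ 0.27  0.94 -0.23] in target axes [ 0.27  0.94 -0.23] twist units [0.01 0.   0.  ] q [-0.54  0.34  0.68  1.56 -0.22  1.32  0.29]
[325  66]
```

View pics/c7.png

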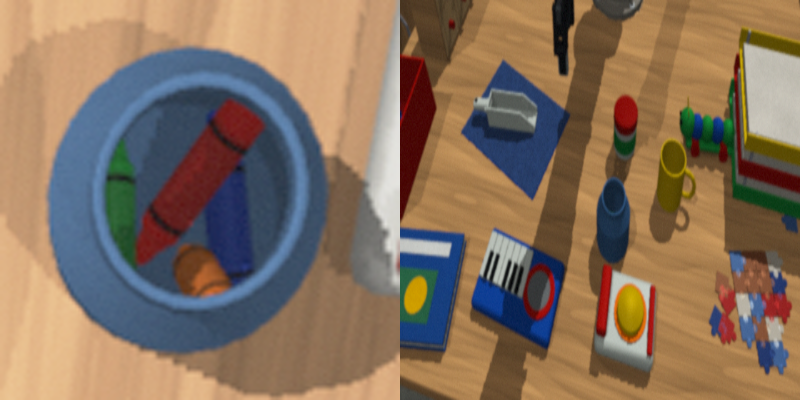

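All four crayons are in the jar, and the jar is standing where it was. The scoop is on the mat and the robot is clear of everything.

```bash
python3 -c "
from h import *
print(env.hand_in())"
```

```text
the job is handed in; nothing more can be done
None
```

The job is done and handed in, with the clock at about 23 s of the 54 s allowed. I gripped the scoop across its side walls and held its spout about 13 mm above the jar's rim. I tipped it 60° and kept it there for about a second. Then I laid the empty scoop back where it had started and moved clear.

**Last checks:**
- **Crayons:** the overhead wrist view shows the red, blue, green and orange crayons all inside the jar, with none outside.
- **Jar:** it is standing where it was, judged by eye in the pictures; I did not measure its position again.
- **Scoop:** it lies empty and flat on the mat, within its edges.
- **Everything else:** the mug, glue tub and toys look untouched in the scene view.
- **Forces:** the highest wrist-force component I read was about 7 N, as the scoop was set down.

No check failed. The only disagreement was early on: the two fixed cameras put the scoop about 6 mm and 3° apart. The wrist view settled this to about 2 pixels before I gripped it.

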